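# Dim the drying lamp and hold the microphone bay's gate open

### The job

Slide the lamp dimmer on the ivory panel along its track until its white line is level with the red pointer, then open the microphone drying bay: squeeze the red catch fully home first, then the ivory catch, and swing the gate by its brass post out past its click. Finish while holding the gate wide open, close to the end of its swing, still in the gripper so that a colleague can lift the microphone out (it springs back if let go), with the dimmer left at the pointer and the loose parts on the granite undisturbed.

Things in the scene. Friction and masses are not known exactly. Their poses are not given: they have to be found in the camera images.
- panel: Ivory bakelite control panel lying flat on the granite, 130 (x) x 240 (y) x 20 mm high, fixed; origin under its centre. Its two chunky rocker switches lie at x = +40 mm (tops up to 37 mm over the granite) and are not used. The dimmer's aluminium track (40 mm wide, 170 long, top 34 mm over the granite) runs along the panel's y at x = -25 mm.
- dimmer_top (a point): Centre of the top face of the black dimmer grip, 28 (panel x) x 20 (panel y) x 40 mm tall, with a white line across its top; this point is 74.5 mm over the granite. It slides along the panel's y against about 1.5 N of friction and stays where it is left.
- dimmer (a joint): Dimmer travel in m, 0 to 0.12, growing to the panel's +y; at 0.06 the grip is at the panel's y = 0.
- pointer: Red pointer fixed on the panel beside the track, 27 mm long along the panel's x, 12 mm wide, 12 mm high (top 32 mm over the granite); origin on the panel's face, axes parallel to the panel's. The dimmer's line is to be at the pointer's y = 0 (read in the pointer's axes). It marks a place 0.06 to 0.105 along the dimmer's travel.
- bay: Dark grey microphone drying bay, fixed, 200 (x) x 270 (y) mm, top 125 mm over the granite, with a clear rear roof and a microphone lying inside. Origin on the granite in the middle of the gate's plane; x points into the bay (away from the gate's outer face), the body spans x = 12 to 212 mm; y to the left seen from the robot.
- catch_red: Red squeeze catch on the bay's front beam, at bay x = 50 mm, y = -35 or +50 mm. Origin on the beam's top, 125 mm over the granite, axes parallel to the bay's. A fixed red thumb post, 20 (x) x 10 (y) x 34 mm high, centred at y = -11 (outer face y = -16), faces a moving red tab of the same size. Squeezed home, the pair is 32 mm across, centred on the origin.
- tab_red (a joint): Travel of the red tab in m: 0 locked, 0.012 squeezed home (hard stop). It moves to -y of its catch, needs about 3 N, and stays where it is left. The gate is freed by this catch from about 0.009.
- catch_ivory: Ivory squeeze catch, same shape, origin and axes as the red one, at the other of the two places.
- tab_red_face (a point): Centre of the red tab's outer face, 22 mm above the catch's origin: at the catch's y = +28 mm when locked, +16 when squeezed home. A low steel hook on the tab (top 9 mm above the catch's origin) reaches 66 mm from the catch's middle towards -x, over the gate's top edge.
- tab_ivory_face (a point): The same point on the ivory tab.
- tab_ivory (a joint): Travel of the ivory tab, as for the red one. It must not be moved before the red one is home.
- gate_post (a point): Grip point on the gate's upright brass post (16 mm diameter, from 115 to 175 mm over the granite), on its axis 155 mm over the granite. With the gate shut it lies at bay x = 0, y = -70 mm. The gate is an aluminium frame with a clear pane, 155 mm wide, 10 thick, top edge 115 mm over the granite.
- gate_hinge (a point): Point on the gate's fixed upright hinge axis, 155 mm over the granite, at bay x = 0, y = +85 mm; the post's axis is 155 mm from it.
- gate (a joint): Gate angle in rad: 0 shut, 1.45 the end of its swing. The post moves to bay -x (towards the robot), then to the hinge's side: clockwise from above. A spring closes it (0.5 N at the post when shut, 2.5 N when wide); a ball detent between about 0.5 and 1.0 rad, centred on 0.75, first adds 2 to 3 N, then helps as much. If let go while wide, the gate swings back to the detent or shut.
- adaptor: Red anodized barrel adaptor, loose, upright, 28 mm diameter, 40 high; origin under its centre. Leave alone.
- stub: Silver steel gooseneck stub, loose, upright on its 42 mm flange, 80 high; origin under its centre. Leave alone.
- dome: Smoky glass capsule dome, loose, 56 mm diameter, 40 high; origin under its centre. Leave alone.

How it is judged:
On the way, in this order (a step that is already met when the one before it is completed fails the run):
1. the dimmer's line is level with the red pointer (y of dimmer_top in the frame of pointer between -0.006 and 0.006 m), for 0.2 s.
2. the red catch is squeezed home (value of joint tab_red above 0.0095 m), for 0.2 s.
3. the ivory catch is squeezed home (value of joint each of tab_ivory, tab_red above 0.0095 m), for 0.2 s.
4. the gate is past its detent (value of joint gate above 0.9 rad), for 0.1 s.
At the end, for the whole second after the job is handed in: Gate at more than 1.15 rad of its 1.45, still (under 0.1 rad/s), with the fingers bearing on it (over 0.8 N); both catches at least 9 of their 12 mm in; the dimmer's line within 6 mm of the pointer (all of step 1 and value of joint gate above 1.15 rad and velocity of joint gate between -0.1 and 0.1 rad/s and contact force between the fingers and gate above 0.8 N and value of joint each of tab_red, tab_ivory above 0.009 m); the arm keeps its last pose, push and grip.
It fails at once if the ivory catch is squeezed before the red one (value of joint tab_ivory above 0.005 m and value of joint tab_red below 0.009 m).
It fails at once if the adaptor is disturbed (over 20 mm) (distance of adaptor from where it was at the start of the episode above 0.02 m).
It fails at once if the stub is disturbed (over 20 mm) (distance of stub from where it was at the start of the episode above 0.02 m).
It fails at once if the dome is disturbed (over 20 mm) (distance of dome from where it was at the start of the episode above 0.02 m).
It also fails if it takes over 67 s, if anything falls off the work surface, if the arm or the gripper's body presses on something with over 40 N, if the wrist force passes 120 N, or if a joint passes its speed limit or range.

### The arm

A 6-joint arm with a two-finger parallel gripper is mounted at the origin on the work surface. World frame = base frame: x ahead of the robot, y to its left, z up, the work surface at z = 0. Lengths are in m, angles in rad, forces in N, time in s.
With the tool pointing down it reaches from about 0.25 to 0.8 m from the base axis. Payload 8.5 kg.
Tool frame: the origin (TCP) lies at the very end of the fingers, on their centre line; the grasp point (between the pads) lies 19 mm behind it; z points along the fingers, y is the line along which they close (so a half turn about z gives the same grasp; the last joint's range is limited). The gripper opens to 85 mm and grips with 20 to 120 N. Pads are 22 mm wide; open, the fingers measure 114 mm over their backs; the gripper's body (76 mm by 85 mm) begins 54 mm behind the grasp point. The pads swing forward as they close: fully open they stand 13 mm farther back than shut.
Start: joints at [-1.23, 0.238, -0.013, 1.319, 0, 1.571], TCP at [0.175, -0.495, 0.231] pointing down, gripper open.
Joint ranges: [-2.66, 2.66], [-1.03, 1.9], [-1.14, 1.46], [-1.82, 2.27], [-1.45, 1.34], [-3.14, 3.14]. Speed limits (rad/s): [2.22, 2.22, 2.79, 3.14, 3.14, 3.14].

### API

Orientations are given as [roll, pitch, yaw] about the fixed x, y, z axes, in that order (R = Rz(yaw) Ry(pitch) Rx(roll)).
In Python, from bench import r, eyes, job_done gives the robot as it stands.
- The arm moves only by the tool drive_tool, never from a script. Its argument "moves" is a list of rows, each an object of numbers: "jaw": the opening, from -1 (shut) to 1 (fully open); "tx", "ty", "tz": the shift along the tool's x, y, z in units of 1 m (1.0 is 1 m); "ax", "ay", "az": the turn, a rotation vector about the tool's x, y, z in units of pi rad (1.0 is pi rad). A call has 1 to 10 rows; each row is the pose to reach, as a shift and turn from the pose commanded when the call began, along the tool's axes at that moment, turning the shorter way round; what a row does not reach only later rows make up. A row lasts 1/8 s, in which the tool goes at most 62.5 mm and 10.7 degrees, less where a joint would pass 70% of its speed; a pose out of reach is approached as far as the arm can. A call with a number of a shift or a turn outside -1 to 1 is refused whole. A call with a gripper value outside its range is refused whole. The fingers move at their own pace and stop on an object; the grip force is fixed at half the most. Time passes only in rows, so rows that repeat a pose let the fingers close. It gives the time, the measured TCP pose, the force, the opening and the grip force at its end, in the units of the state.
- r.sense(): the state, without advancing time (a new reading comes with each control period).
- eyes.camera(name): name is "side" or "top"; returns the picture (384x512x3 uint8, red, green, blue); there is no depth.
- eyes.camera_model(name): a dict with "fx", "fy", "cx", "cy" (pixels), "dist_coeffs" ([k1, k2, p1, p2, k3] as OpenCV has them; the pictures are not rectified), "rvec" (rotation vector, rad) and "tvec" (3), from world to camera coordinates, as OpenCV has them. Camera axes: x right, y down, z forward; pixel columns grow to the right and rows downward; lengths in m; the calibration is good to about 2 mm. A picture is of the moment at which its call begins. camera_model takes no time and is no camera call.
- job_done(): hands the job in; it is judged then, once.
The state is a dict: "t": time; "q": joint angles; "joint_velocities": joint speeds; "tau": joint torques, N m; "position": TCP position; "orientation": TCP orientation; "ft_force": force on the tool from outside, world axes, zero at the start; "wrist_torque": the same for the moment, N m; "grip_width": opening from 0.0 (shut) to 1.0 (fully open); "grasp_force": force on a finger pad.
Only numpy, scipy, OpenCV 4.12 (cv2) and the standard library are available. Lean on these libraries where they do the work, as an engineer would, in place of code of your own. Each camera call takes 0.05 s, during which the arm holds its last target. There are 200 camera calls.

## Working session

There is one attempt and no reset: what is moved stays moved. The work goes in short steps, Python scripts to look and compute and a tool call to move; the robot and the scene stay as the last step left them, time stands still between calls to the robot, and variables do not carry over. Pictures are saved under pics/ and viewed, at most 10 in all, crops included, and the job is handed in when it is done.

Besides the shell and the picture viewer there is one more tool, called as name(argument=value, ...) on one line, values as JSON. drive_tool: Moves the arm, as the interface text tells. Its arguments: {"type":"object","properties":{"moves":{"type":"array"}},"required":["moves"]}

```bash
mkdir -p pics
cat > h.py <<'E'
import numpy as np, cv2
from bench import r, eyes, job_done
from scipy.spatial.transform import Rotation as R
def ray(cam,uv,z):
    m=eyes.camera_model(cam); K=np.array([[m['fx'],0,m['cx']],[0,m['fy'],m['cy']],[0,0,1.]])
    p=cv2.undistortPoints(np.array([[uv]],float),K,np.array(m['dist_coeffs'],float))[0,0]
    Rm=cv2.Rodrigues(np.array(m['rvec'],float))[0]; t=np.array(m['tvec'],float).ravel()
    c=-Rm.T@t; d=Rm.T@np.array([p[0],p[1],1]); return c+d*(z-c[2])/d[2]
def proj(cam,P):
    m=eyes.camera_model(cam); K=np.array([[m['fx'],0,m['cx']],[0,m['fy'],m['cy']],[0,0,1.]])
    return cv2.projectPoints(np.atleast_2d(np.array(P,float)),np.array(m['rvec'],float),np.array(m['tvec'],float),K,np.array(m['dist_coeffs'],float))[0][:,0]
def snap(cam,name,crop=None,s=1):
    im=eyes.camera(cam)
    cv2.imwrite('pics/raw_'+name+'.png',im[...,::-1])
    if crop: x0,y0,x1,y1=crop; im=im[y0:y1,x0:x1]
    im=cv2.resize(im,None,fx=s,fy=s,interpolation=cv2.INTER_CUBIC)
    cv2.imwrite('pics/'+name+'.png',im[...,::-1])
E
python3 - <<'E'
from h import *
print(r.sense())
for c in('top','side'):
    snap(c,c+'0',None,1.5); m=eyes.camera_model(c)
    Rm=cv2.Rodrigues(np.array(m['rvec'],float))[0]; print(c,-Rm.T@np.array(m['tvec']).ravel(),m['fx'],Rm.round(2).tolist())
E
```

```text
{'t': 0.0, 'q': array([-1.22999683e+00,  2.38759454e-01, -1.42508229e-02,  1.31922853e+00,
        4.18317447e-06,  1.57081334e+00]), 'joint_velocities': array([ 0.00102798,  0.00182921, -0.00019748,  0.0019671 , -0.00190878,
       -0.00100783]), 'tau': array([ 4.18205100e-04, -5.38778543e+01,  3.46442449e+01,  1.83391309e-02,
        1.21186481e-04,  9.96139875e-06]), 'position': array([ 0.17533465, -0.49440259,  0.23069017]), 'orientation': array([-3.14015017e+00, -4.15862835e-06,  3.40782473e-01]), 'ft_force': array([0.32059545, 0.26362127, 1.28857675]), 'wrist_torque': array([-0.08425931,  0.03058582,  0.05370561]), 'grasp_force': 0.0, 'grip_width': 1.0004125332822038}
top [ 0.40801032 -0.00886969  1.42790309] 487.1369036771728 [[0.01, -1.0, 0.01], [-1.0, -0.01, -0.07], [0.07, -0.01, -1.0]]
side [0.15105207 0.79634438 0.68816598] 416.2799544093581 [[-0.92, -0.4, 0.0], [-0.21, 0.48, -0.85], [0.34, -0.78, -0.53]]
```

View pics/top0.png

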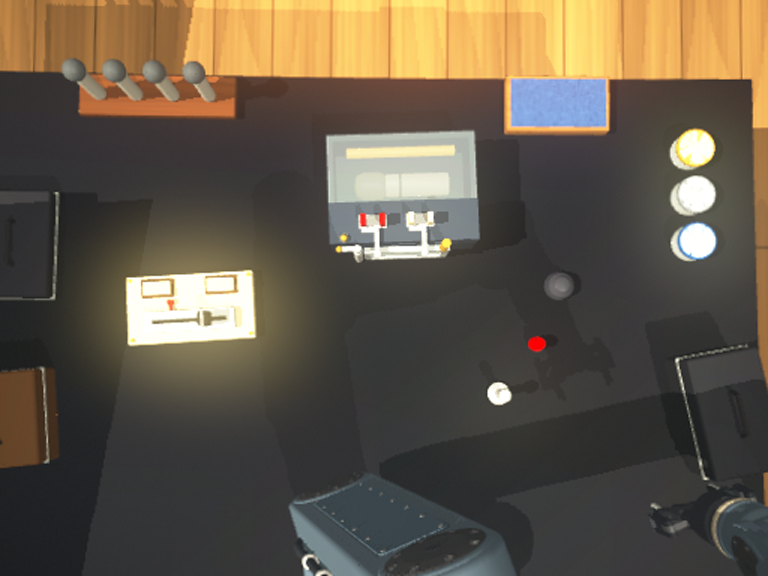

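View pics/side0.png

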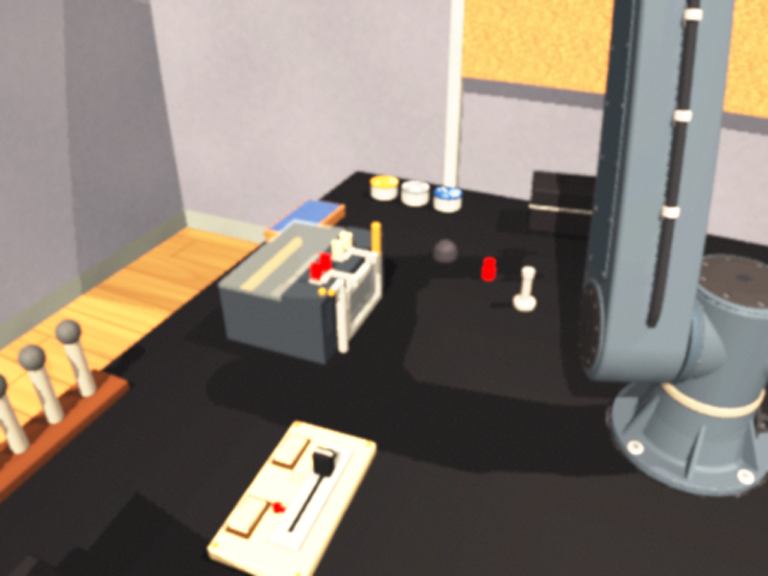

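The top view shows the panel at about (190,308), with its pointer at (171,304) and dimmer at (207,318). The bay is near (403,190), red catch to the left at (372,220), ivory at (420,219), and the brass post at (446,244). The adaptor, stub and dome are at (537,344), (499,393) and (559,285). Next I'll enlarge the panel and bay.

Run:
```python
import cv2
im=cv2.imread('pics/raw_top0.png')
a=cv2.resize(im[170:240,78:178],None,fx=8,fy=8,interpolation=cv2.INTER_CUBIC)
b=cv2.resize(im[80:180,210:330],None,fx=6,fy=6,interpolation=cv2.INTER_CUBIC)
cv2.imwrite('pics/panel.png',a);cv2.imwrite('pics/bay.png',b)
```

```text
(no output)
```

View pics/panel.png

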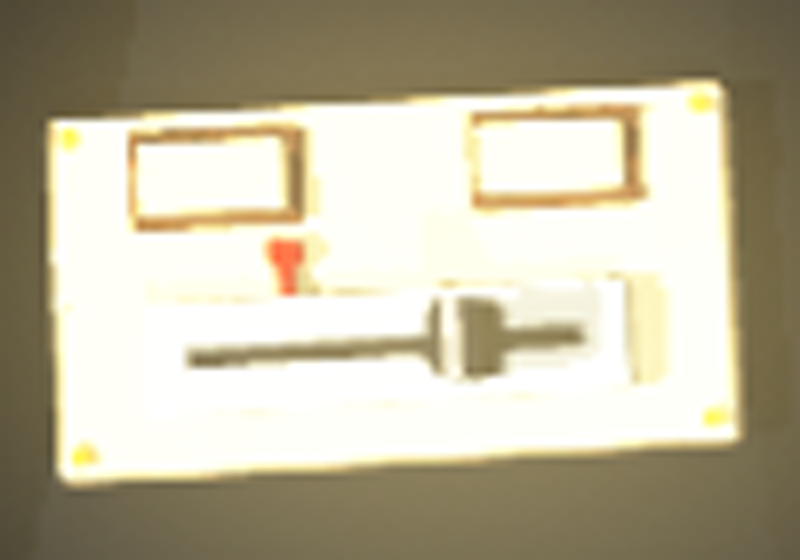

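View pics/bay.png

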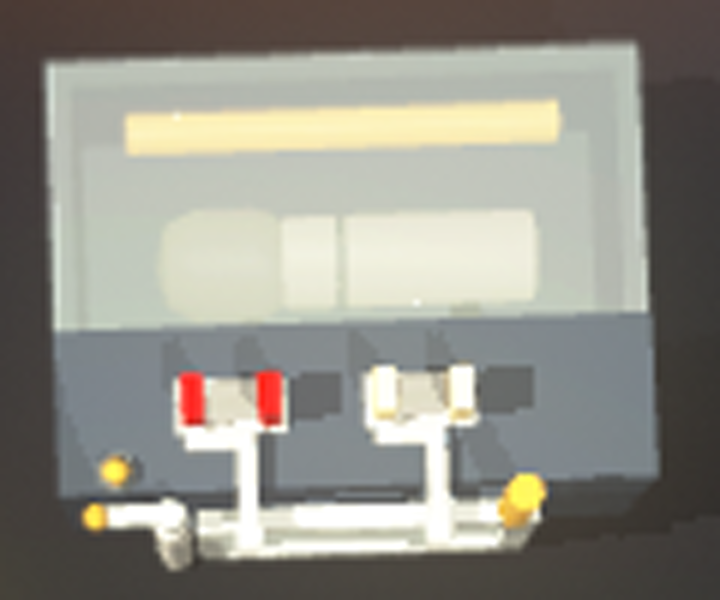

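The panel crop shows panel corners (50,120), (722,83), (740,438) and (65,483), the pointer axis from (285,245) to (290,292), and the white line at (455,337). The bay crop shows red tops at (190,398) and (270,398), ivory tops at (383,392) and (461,391), the post top at (525,492), and the hinge pin near (95,516).

Run:
```python
from h import *
P=lambda u,v,z: ray('top',((u+.5)/8-.5+78,(v+.5)/8-.5+170),z)
B=lambda u,v,z: ray('top',((u+.5)/6-.5+210,(v+.5)/6-.5+80),z)
c=[P(*q,.02) for q in((50,120),(722,83),(740,438),(65,483))]
for q in c: print('pc',q)
print('sizes',np.linalg.norm(c[0]-c[1]),np.linalg.norm(c[1]-c[2]))
pc=sum(c)/4; d=c[0]-c[1]+c[3]-c[2]; yp=np.arctan2(d[1],d[0])-np.pi/2
print('panel',pc,'yaw',yp)
def loc(p,o,yaw): return R.from_euler('z',-yaw).apply(p-o)
for n,p in dict(point=P(285,245,.032),tip=P(290,292,.032),line=P(455,337,.0745),lineA=P(455,300,.0745),lineB=P(455,374,.0745)).items(): print(n,p,loc(p,pc,yp))
# bay
k=[B(45,62,.125),B(638,42,.125),B(660,478,.125),B(58,497,.125)]
print('bay sizes',np.linalg.norm(k[0]-k[1]),np.linalg.norm(k[1]-k[2]))
d=k[0]-k[1]+k[3]-k[2]; yb=np.arctan2(d[1],d[0])-np.pi/2
kc=sum(k)/4; o=kc-R.from_euler('z',yb).apply([.112,0,0]); o[2]=0
print('bay o',o,yb)
for n,p in dict(rt=B(190,398,.159),rf=B(270,398,.159),it=B(383,392,.159),if_=B(461,391,.159),post=B(525,492,.175)).items(): print(n,p,loc(p,o,yb))
S=lambda u,v,z: ray('side',(u/1.5,v/1.5),z)
print('post side',S(376,225,.175), 'dimm side',S(325,452,.0745), 'pointer',S(278,508,.032))
T=lambda u,v,z: ray('top',(u/1.5,v/1.5),z)
print('ad',T(537,344,.04),'stub',T(499,393,.08),'dome',T(559,285,.03))
```

```text
pc [0.54356585 0.47302219 0.02      ]
pc [0.55937433 0.23340781 0.02      ]
pc [0.43112826 0.22422971 0.02      ]
pc [0.41346633 0.46330373 0.02      ]
sizes 0.240135295131164 0.12857407660634057
panel [0.48688369 0.34849086 0.02      ] yaw 0.0698074532987345
point [0.49848869 0.38493594 0.032     ] [0.01411881 0.03554686 0.012     ]
tip [0.48173128 0.38268047 0.032     ] [-0.00275511  0.03446572  0.012     ]
line [0.46438006 0.31389965 0.0745    ] [-0.02486159 -0.03293732  0.0545    ]
lineA [0.47717798 0.31424153 0.0745    ] [-0.01207099 -0.03348893  0.0545    ]
lineB [0.4516008  0.31355506 0.0745    ] [-0.03763376 -0.03238971  0.0545    ]
bay sizes 0.2688375159337894 0.199234032372433
bay o [ 0.58975506 -0.05699505  0.        ] 0.042764476947172
rt [0.63616747 0.01885769 0.159     ] [0.0496128  0.07379919 0.159     ]
rf [ 0.63651694 -0.01620328  0.159     ] [0.04846304 0.03875533 0.159     ]
it [ 0.63964749 -0.06573992  0.159     ] [ 0.04947296 -0.01086984  0.159     ]
if_ [ 0.64040549 -0.09995496  0.159     ] [ 0.04876753 -0.04508602  0.159     ]
post [ 0.5936581 -0.1266509  0.175    ] [ 0.00092158 -0.06975903  0.175     ]
post side [ 0.59038989 -0.12904049  0.175     ] dimm side [0.45937183 0.31179346 0.0745    ] pointer [0.48913853 0.38770645 0.032     ]
ad [ 0.42105989 -0.3127072   0.04      ] stub [ 0.33057057 -0.23371957  0.08      ] dome [ 0.53451571 -0.35783208  0.03      ]
```

```bash
cat >> h.py <<'E'
def to(p,yaw,s=None,start=None):
    s=s or r.sense(); p0=np.array(s['position']); R0=R.from_euler('xyz',s['orientation'])
    if start is not None: p0,R0=np.array(start[0]),R.from_euler('xyz',[np.pi,0,start[1]])
    R1=R.from_euler('xyz',[np.pi,0,yaw])
    return R0.inv().apply(np.array(p)-p0).round(4).tolist(),((R0.inv()*R1).as_rotvec()/np.pi).round(4).tolist()
E
python3 -c "
from h import *
print(to([.4644,.3139,.14],.0698))"
```

```text
([0.5426, -0.6651, 0.0916], [-0.0004, 0.0001, 0.0863])
```

drive_tool(moves=[{"jaw": 0.2, "tx": 0.5426, "ty": -0.6651, "tz": 0.0, "az": 0.0863}, {"jaw": 0.2, "tx": 0.5426, "ty": -0.6651, "tz": 0.0, "az": 0.0863}, {"jaw": 0.2, "tx": 0.5426, "ty": -0.6651, "tz": 0.0, "az": 0.0863}, {"jaw": 0.2, "tx": 0.5426, "ty": -0.6651, "tz": 0.0, "az": 0.0863}, {"jaw": 0.2, "tx": 0.5426, "ty": -0.6651, "tz": 0.0, "az": 0.0863}, {"jaw": 0.2, "tx": 0.5426, "ty": -0.6651, "tz": 0.0, "az": 0.0863}, {"jaw": 0.2, "tx": 0.5426, "ty": -0.6651, "tz": 0.0, "az": 0.0863}, {"jaw": 0.2, "tx": 0.5426, "ty": -0.6651, "tz": 0.0, "az": 0.0863}, {"jaw": 0.2, "tx": 0.5426, "ty": -0.6651, "tz": 0.0, "az": 0.0863}, {"jaw": 0.2, "tx": 0.5426, "ty": -0.6651, "tz": 0.0, "az": 0.0863}])

```text
$.moves[0]: bad value
```

```bash
python3 -c "
from h import *
print(to([.4644,.3139,.12],.0698),r.sense()['position'])"
```

```text
([0.5426, -0.6651, 0.1116], [-0.0004, 0.0001, 0.0863]) [ 0.17535193 -0.49445227  0.23074585]
```

drive_tool(moves=[{"jaw": 0.2, "tx": 0.5426, "ty": -0.6651, "tz": 0.0, "ax": 0, "ay": 0, "az": 0.0863}, {"jaw": 0.2, "tx": 0.5426, "ty": -0.6651, "tz": 0.0, "ax": 0, "ay": 0, "az": 0.0863}, {"jaw": 0.2, "tx": 0.5426, "ty": -0.6651, "tz": 0.0, "ax": 0, "ay": 0, "az": 0.0863}, {"jaw": 0.2, "tx": 0.5426, "ty": -0.6651, "tz": 0.0, "ax": 0, "ay": 0, "az": 0.0863}, {"jaw": 0.2, "tx": 0.5426, "ty": -0.6651, "tz": 0.0, "ax": 0, "ay": 0, "az": 0.0863}, {"jaw": 0.2, "tx": 0.5426, "ty": -0.6651, "tz": 0.0, "ax": 0, "ay": 0, "az": 0.0863}, {"jaw": 0.2, "tx": 0.5426, "ty": -0.6651, "tz": 0.0, "ax": 0, "ay": 0, "az": 0.0863}, {"jaw": 0.2, "tx": 0.5426, "ty": -0.6651, "tz": 0.0, "ax": 0, "ay": 0, "az": 0.0863}, {"jaw": 0.2, "tx": 0.5426, "ty": -0.6651, "tz": 0.0, "ax": 0, "ay": 0, "az": 0.0863}, {"jaw": 0.2, "tx": 0.5426, "ty": -0.6651, "tz": 0.0, "ax": 0, "ay": 0, "az": 0.0863}])

```text
t: 1.35
position: [0.3899, 0.0549, 0.2313]
orientation: [-3.111, 0.001, 0.118]
ft_force: [0.1, -0.7, -0.1]
grip_width: 0.601
grasp_force: 0.0
```

```bash
python3 -c "
from h import *
print(to([.4644,.3139,.12],.0698),r.sense()['position'])"
```

```text
([0.1047, -0.2449, 0.1188], [-0.0097, 0.0004, 0.0154]) [0.389863   0.05487069 0.23130639]
```

drive_tool(moves=[{"jaw": 0.2, "tx": 0.105, "ty": -0.245, "tz": 0.06, "ax": 0, "ay": 0, "az": 0.0}, {"jaw": 0.2, "tx": 0.105, "ty": -0.245, "tz": 0.06, "ax": 0, "ay": 0, "az": 0.0}, {"jaw": 0.2, "tx": 0.105, "ty": -0.245, "tz": 0.11, "ax": 0, "ay": 0, "az": 0.0}, {"jaw": 0.2, "tx": 0.105, "ty": -0.245, "tz": 0.11, "ax": 0, "ay": 0, "az": 0.0}, {"jaw": 0.2, "tx": 0.105, "ty": -0.245, "tz": 0.11, "ax": 0, "ay": 0, "az": 0.0}, {"jaw": 0.2, "tx": 0.105, "ty": -0.245, "tz": 0.11, "ax": 0, "ay": 0, "az": 0.0}, {"jaw": 0.2, "tx": 0.105, "ty": -0.245, "tz": 0.11, "ax": 0, "ay": 0, "az": 0.0}, {"jaw": 0.2, "tx": 0.105, "ty": -0.245, "tz": 0.11, "ax": 0, "ay": 0, "az": 0.0}])

```text
t: 2.35
position: [0.4948, 0.1233, 0.1377]
orientation: [-3.062, 0.002, 0.198]
ft_force: [-0.3, -0.9, 0.1]
grip_width: 0.599
grasp_force: 0.0
```

```bash
python3 -c "
from h import *
print(to([.4644,.3139,.047],.0698),r.sense()['position'])"
```

```text
([0.0078, -0.1851, 0.1057], [-0.0251, 0.0024, 0.0406]) [0.49484    0.12330391 0.13770912]
```

```bash
python3 -c "
from h import *
s=r.sense()
for k in('q','joint_velocities','orientation'):print(k,s[k].round(3))"
```

```text
q [ 0.197  0.264 -0.228  1.081  0.079  3.141]
joint_velocities [ 0.015  0.078  0.021 -0.06   0.005  0.   ]
orientation [-3.062e+00  2.000e-03  1.980e-01]
```

```bash
python3 -c "
from h import *
print(to([.4644,.3139,.13],.0698+np.pi),to([.4644,.25,.13],2.2),r.sense()['position'])"
```

```text
([0.0076, -0.1917, 0.0229], [-0.0036, -0.0379, -0.9586]) ([-0.005, -0.1292, 0.018], [-0.017, -0.0247, -0.637]) [0.49484    0.12330391 0.13770912]
```

drive_tool(moves=[{"jaw": 0.2, "tx": 0.008, "ty": -0.05, "tz": 0.0, "ax": -0.0036, "ay": -0.0379, "az": -0.9586}, {"jaw": 0.2, "tx": 0.008, "ty": -0.1, "tz": 0.02, "ax": -0.0036, "ay": -0.0379, "az": -0.9586}, {"jaw": 0.2, "tx": 0.008, "ty": -0.15, "tz": 0.023, "ax": -0.0036, "ay": -0.0379, "az": -0.9586}, {"jaw": 0.2, "tx": 0.0076, "ty": -0.1917, "tz": 0.023, "ax": -0.0036, "ay": -0.0379, "az": -0.9586}, {"jaw": 0.2, "tx": 0.0076, "ty": -0.1917, "tz": 0.023, "ax": -0.0036, "ay": -0.0379, "az": -0.9586}, {"jaw": 0.2, "tx": 0.0076, "ty": -0.1917, "tz": 0.023, "ax": -0.0036, "ay": -0.0379, "az": -0.9586}, {"jaw": 0.2, "tx": 0.0076, "ty": -0.1917, "tz": 0.023, "ax": -0.0036, "ay": -0.0379, "az": -0.9586}, {"jaw": 0.2, "tx": 0.0076, "ty": -0.1917, "tz": 0.023, "ax": -0.0036, "ay": -0.0379, "az": -0.9586}, {"jaw": 0.2, "tx": 0.0076, "ty": -0.1917, "tz": 0.023, "ax": -0.0036, "ay": -0.0379, "az": -0.9586}, {"jaw": 0.2, "tx": 0.0076, "ty": -0.1917, "tz": 0.023, "ax": -0.0036, "ay": -0.0379, "az": -0.9586}])

```text
t: 3.6
position: [0.4643, 0.3139, 0.1303]
orientation: [-3.116, -0.034, 2.079]
ft_force: [-0.5, 0.2, -0.3]
grip_width: 0.602
grasp_force: 0.0
```

```bash
python3 -c "
from h import *
s=r.sense()
print(to([.4644,.3139,.13],.0698+np.pi),s['position'],s['q'].round(3),s['orientation'])"
```

```text
([-0.0001, 0.0001, 0.0003], [-0.0012, -0.0142, -0.3603]) [0.46427143 0.31391333 0.13033696] [ 0.575  0.366 -0.095  1.133  0.035  1.637] [-3.11575532 -0.03371462  2.07875203]
```

drive_tool(moves=[{"jaw": 0.2, "tx": 0, "ty": 0, "tz": 0.0, "ax": -0.0012, "ay": -0.0142, "az": -0.36}, {"jaw": 0.2, "tx": 0, "ty": 0, "tz": 0.0, "ax": -0.0012, "ay": -0.0142, "az": -0.36}, {"jaw": 0.2, "tx": 0, "ty": 0, "tz": 0.0, "ax": -0.0012, "ay": -0.0142, "az": -0.36}, {"jaw": 0.2, "tx": 0, "ty": 0, "tz": 0.0, "ax": -0.0012, "ay": -0.0142, "az": -0.36}, {"jaw": 0.2, "tx": 0, "ty": 0, "tz": 0.0, "ax": -0.0012, "ay": -0.0142, "az": -0.36}, {"jaw": 0.2, "tx": 0, "ty": 0, "tz": 0.0, "ax": -0.0012, "ay": -0.0142, "az": -0.36}, {"jaw": 0.2, "tx": 0, "ty": 0, "tz": 0.0, "ax": -0.0012, "ay": -0.0142, "az": -0.36}, {"jaw": 0.2, "tx": 0, "ty": 0, "tz": 0.0, "ax": -0.0012, "ay": -0.0142, "az": -0.36}, {"jaw": 0.2, "tx": 0, "ty": 0, "tz": 0.0, "ax": -0.0012, "ay": -0.0142, "az": -0.36}])

```text
t: 4.72
position: [0.4642, 0.3139, 0.1301]
orientation: [-3.141, -0.001, -3.081]
ft_force: [0.4, 0.1, 0.7]
grip_width: 0.601
grasp_force: 0.0
```

```bash
python3 -c "
from h import *
s=r.sense()
print(to([.4644,.3139,.048],.0698+np.pi),s['position'],s['q'].round(3),s['orientation'])"
```

```text
([-0.0003, 0.0, 0.0821], [-0.0001, -0.0003, -0.0031]) [0.46419115 0.31387937 0.13005463] [ 0.594  0.35  -0.12   1.102  0.     0.534] [-3.14125892e+00 -8.77104358e-04 -3.08138853e+00]
```

Measured tracks commanded well. Descend, close on the grip, and let it settle.

drive_tool(moves=[{"jaw": 0.2, "tx": 0, "ty": 0, "tz": 0.04, "ax": 0, "ay": 0, "az": -0.003}, {"jaw": 0.2, "tx": 0, "ty": 0, "tz": 0.07, "ax": 0, "ay": 0, "az": -0.003}, {"jaw": 0.2, "tx": 0, "ty": 0, "tz": 0.082, "ax": 0, "ay": 0, "az": -0.003}, {"jaw": 0.2, "tx": 0, "ty": 0, "tz": 0.082, "ax": 0, "ay": 0, "az": -0.003}, {"jaw": -1, "tx": 0, "ty": 0, "tz": 0.082, "ax": 0, "ay": 0, "az": -0.003}, {"jaw": -1, "tx": 0, "ty": 0, "tz": 0.082, "ax": 0, "ay": 0, "az": -0.003}, {"jaw": -1, "tx": 0, "ty": 0, "tz": 0.082, "ax": 0, "ay": 0, "az": -0.003}, {"jaw": -1, "tx": 0, "ty": 0, "tz": 0.082, "ax": 0, "ay": 0, "az": -0.003}])

```text
t: 5.72
position: [0.4648, 0.3143, 0.0493]
orientation: [3.141, 0.001, -3.07]
ft_force: [-0.7, -1.0, 5.9]
grip_width: 0.222
grasp_force: 58.7
```

```bash
python3 -c "
from h import *
s=r.sense()
d=R.from_euler('z',.0698).apply([0,.068,0]); print(d)
print(to(s['position']+d,.0698+np.pi),s['position'],s['orientation'])"
```

```text
[-0.00474255  0.06783442  0.        ]
([-0.0001, 0.068, 0.0], [0.0002, 0.0004, 0.0007]) [0.46480348 0.31430144 0.04931154] [ 3.14090140e+00  1.14841096e-03 -3.06973780e+00]
```

drive_tool(moves=[{"jaw": -1, "tx": 0, "ty": 0.012, "tz": 0, "ax": 0, "ay": 0, "az": 0}, {"jaw": -1, "tx": 0, "ty": 0.026, "tz": 0, "ax": 0, "ay": 0, "az": 0}, {"jaw": -1, "tx": 0, "ty": 0.04, "tz": 0, "ax": 0, "ay": 0, "az": 0}, {"jaw": -1, "tx": 0, "ty": 0.054, "tz": 0, "ax": 0, "ay": 0, "az": 0}, {"jaw": -1, "tx": 0, "ty": 0.064, "tz": 0, "ax": 0, "ay": 0, "az": 0}, {"jaw": -1, "tx": 0, "ty": 0.068, "tz": 0, "ax": 0, "ay": 0, "az": 0}, {"jaw": -1, "tx": 0, "ty": 0.068, "tz": 0, "ax": 0, "ay": 0, "az": 0}, {"jaw": -1, "tx": 0, "ty": 0.068, "tz": 0, "ax": 0, "ay": 0, "az": 0}])

```text
t: 6.72
position: [0.4601, 0.3828, 0.0494]
orientation: [3.14, 0.002, -3.069]
ft_force: [0.5, 1.0, 6.2]
grip_width: 0.223
grasp_force: 58.8
```

drive_tool(moves=[{"jaw": 0.2, "tx": 0, "ty": 0, "tz": 0, "ax": 0, "ay": 0, "az": 0}, {"jaw": 0.2, "tx": 0, "ty": 0, "tz": 0, "ax": 0, "ay": 0, "az": 0}, {"jaw": 0.2, "tx": 0, "ty": 0, "tz": 0, "ax": 0, "ay": 0, "az": 0}, {"jaw": 0.2, "tx": 0, "ty": 0, "tz": -0.05, "ax": 0, "ay": 0, "az": 0}, {"jaw": 0.4, "tx": 0, "ty": 0, "tz": -0.11, "ax": 0, "ay": 0, "az": 0}, {"jaw": 0.5, "tx": 0, "ty": 0, "tz": -0.17, "ax": 0, "ay": 0, "az": 0}, {"jaw": 0.5, "tx": 0, "ty": -0.1, "tz": -0.17, "ax": 0, "ay": 0, "az": 0}, {"jaw": 0.5, "tx": 0, "ty": -0.16, "tz": -0.17, "ax": 0, "ay": 0, "az": 0}, {"jaw": 0.5, "tx": 0, "ty": -0.2, "tz": -0.17, "ax": 0, "ay": 0, "az": 0}, {"jaw": 0.5, "tx": 0, "ty": -0.2, "tz": -0.17, "ax": 0, "ay": 0, "az": 0}])

```text
t: 7.98
position: [0.4735, 0.1791, 0.2183]
orientation: [-3.141, -0.001, -3.073]
ft_force: [-0.7, -0.7, 0.6]
grip_width: 0.748
grasp_force: 0.0
```

Run:
```python
from h import *
snap('top','panel1',(78,170,178,240),8)
s=r.sense()
o=np.array([.5897,-.0570,0]); y=.0428
for n,p in dict(red=[.05,.05,0],ivory=[.05,-.035,0],post=[0,-.07,0],hinge=[0,.085,0]).items(): print(n,o+R.from_euler('z',y).apply(p))
t=o+R.from_euler('z',y).apply([.05,.05,0]); t[2]=.215
print(to(t,y-np.pi),s['position'],s['orientation'])
```

```text
red [ 0.63751486 -0.00490644  0.        ]
ivory [ 0.64115175 -0.0898286   0.        ]
post [ 0.59269509 -0.1269359   0.        ]
hinge [0.58606311 0.02792216 0.        ]
([-0.1507, -0.1952, 0.0034], [-0.0003, -0.0002, 0.0083]) [0.47370212 0.17944346 0.21836072] [-3.14068277e+00 -6.70379085e-04 -3.07268093e+00]
```

View pics/panel1.png

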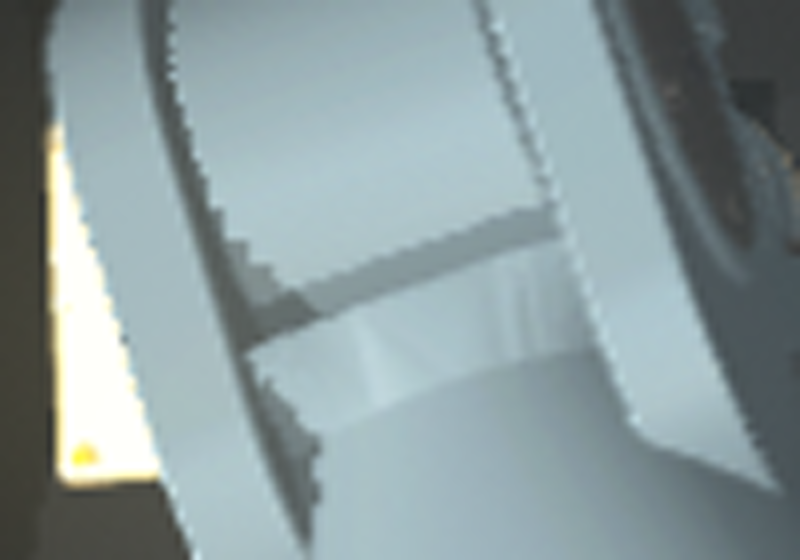

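The arm blocks the view here; I'll move above the red catch and check from there.

drive_tool(moves=[{"jaw": 0.55, "tx": -0.1507, "ty": -0.1952, "tz": 0.003, "ax": 0, "ay": 0, "az": 0.0083}, {"jaw": 0.55, "tx": -0.1507, "ty": -0.1952, "tz": 0.003, "ax": 0, "ay": 0, "az": 0.0083}, {"jaw": 0.55, "tx": -0.1507, "ty": -0.1952, "tz": 0.003, "ax": 0, "ay": 0, "az": 0.0083}, {"jaw": 0.55, "tx": -0.1507, "ty": -0.1952, "tz": 0.003, "ax": 0, "ay": 0, "az": 0.0083}, {"jaw": 0.55, "tx": -0.1507, "ty": -0.1952, "tz": 0.003, "ax": 0, "ay": 0, "az": 0.0083}, {"jaw": 0.55, "tx": -0.1507, "ty": -0.1952, "tz": 0.003, "ax": 0, "ay": 0, "az": 0.0083}, {"jaw": 0.55, "tx": -0.1507, "ty": -0.1952, "tz": 0.003, "ax": 0, "ay": 0, "az": 0.0083}, {"jaw": 0.55, "tx": -0.1507, "ty": -0.1952, "tz": 0.003, "ax": 0, "ay": 0, "az": 0.0083}, {"jaw": 0.55, "tx": -0.1507, "ty": -0.1952, "tz": 0.003, "ax": 0, "ay": 0, "az": 0.0083}])

```text
t: 9.15
position: [0.6378, -0.0008, 0.2154]
orientation: [-3.141, -0.0, -3.095]
ft_force: [0.1, -0.6, -0.2]
grip_width: 0.776
grasp_force: 0.0
```

Run:
```python
from h import *
snap('top','t2'); snap('side','s2')
t=cv2.imread('pics/raw_t2.png'); s=cv2.imread('pics/raw_s2.png')
a=cv2.resize(t[170:240,78:178],(600,420),interpolation=cv2.INTER_CUBIC)
a=np.vstack([a,np.zeros((180,600,3),np.uint8)])
cv2.imwrite('pics/c2.png',cv2.resize(t[170:240,78:178],None,fx=8,fy=8,interpolation=cv2.INTER_CUBIC))
cv2.imwrite('pics/c3.png',cv2.resize(s[120:240,140:300],None,fx=5,fy=5,interpolation=cv2.INTER_CUBIC))
S=r.sense(); print(to([.6375,-.0049,.137],.0428-np.pi),S['position'],S['orientation'],S['q'].round(2),S['t'],S['grip_width'])
```

```text
([0.0006, -0.0037, 0.0783], [-0.0001, -0.0001, 0.0012]) [ 0.63794343 -0.0011895   0.21528947] [-3.14114451e+00 -4.52293908e-04 -3.09505388e+00] [-0.    0.44  0.25  1.38 -0.   -0.05] 9.25 0.777526233887216
```

View pics/c2.png

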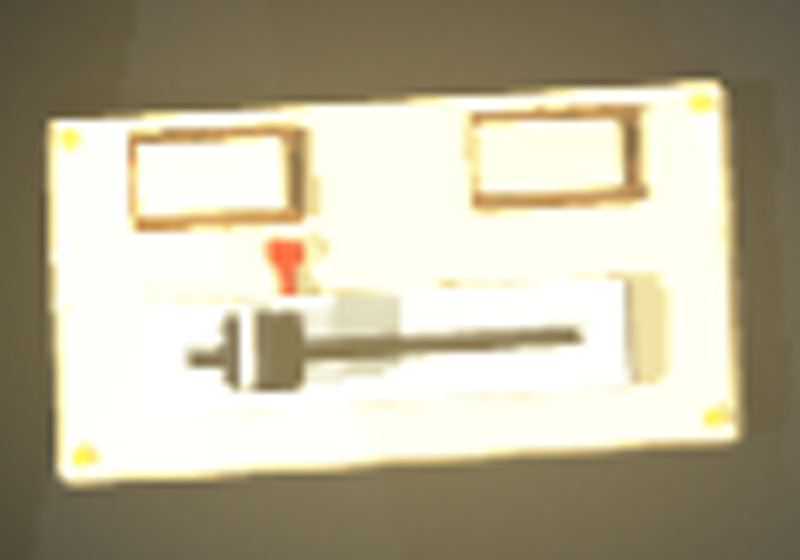

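View pics/c3.png

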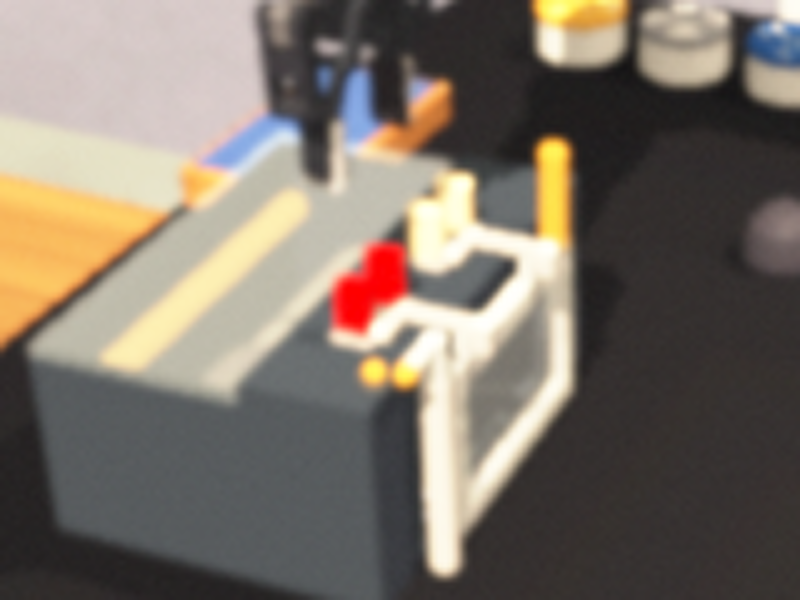

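The line is now at about (249,350) in the crop and the pointer is unmoved. I'll compute the offset and compare it with the side view.

Run:
```python
from h import *
P=lambda u,v,z: ray('top',((u+.5)/8-.5+78,(v+.5)/8-.5+170),z)
o=np.array([.48688,.34849,.02])
for q in((248,350,.0745),(285,245,.032),(287,290,.032)): print(R.from_euler('z',-.0698).apply(P(*q)-o))
```

```text
[-0.02495146  0.03781511  0.0545    ]
[0.01412228 0.03554757 0.012     ]
[-0.00197369  0.03549179  0.012     ]
```

drive_tool(moves=[{"jaw": 0.55, "tx": 0.0006, "ty": -0.0037, "tz": 0.03, "ax": 0, "ay": 0, "az": 0.0012}, {"jaw": 0.55, "tx": 0.0006, "ty": -0.0037, "tz": 0.03, "ax": 0, "ay": 0, "az": 0.0012}, {"jaw": 0.55, "tx": 0.0006, "ty": -0.0037, "tz": 0.03, "ax": 0, "ay": 0, "az": 0.0012}])

```text
t: 9.62
position: [0.6378, -0.0053, 0.1858]
orientation: [-3.141, -0.0, -3.099]
ft_force: [0.4, -0.1, 0.8]
grip_width: 0.776
grasp_force: 0.0
```

Run:
```python
from h import *
S=r.sense(); print(to([.6375,-.0049,.137],.0428-np.pi),S['position'],S['orientation'])
```

```text
([0.0002, 0.0004, 0.0488], [-0.0001, -0.0001, -0.0002]) [ 0.63778461 -0.00527579  0.18581324] [-3.14119787e+00 -3.90994847e-04 -3.09937946e+00]
```

Dimmer is about 1–2 mm off the pointer, inside ±6 mm. Descending on the red catch and squeezing.

drive_tool(moves=[{"jaw": 0.55, "tx": 0, "ty": 0.0004, "tz": 0.025, "ax": 0, "ay": 0, "az": 0}, {"jaw": 0.55, "tx": 0, "ty": 0.0004, "tz": 0.04, "ax": 0, "ay": 0, "az": 0}, {"jaw": 0.55, "tx": 0, "ty": 0.0004, "tz": 0.049, "ax": 0, "ay": 0, "az": 0}, {"jaw": 0.55, "tx": 0, "ty": 0.0004, "tz": 0.049, "ax": 0, "ay": 0, "az": 0}, {"jaw": 0.2, "tx": 0, "ty": 0.0004, "tz": 0.049, "ax": 0, "ay": 0, "az": 0}, {"jaw": 0, "tx": 0, "ty": 0.0004, "tz": 0.049, "ax": 0, "ay": 0, "az": 0}, {"jaw": 0, "tx": 0, "ty": 0.0004, "tz": 0.049, "ax": 0, "ay": 0, "az": 0}])

```text
t: 10.5
position: [0.638, -0.0045, 0.1367]
orientation: [3.141, 0.001, -3.099]
ft_force: [0.3, 2.9, 2.1]
grip_width: 0.499
grasp_force: 1.5
```

drive_tool(moves=[{"jaw": -0.2, "tx": 0, "ty": 0, "tz": 0, "ax": 0, "ay": 0, "az": 0}, {"jaw": -0.4, "tx": 0, "ty": 0, "tz": 0, "ax": 0, "ay": 0, "az": 0}, {"jaw": -1, "tx": 0, "ty": 0, "tz": 0, "ax": 0, "ay": 0, "az": 0}, {"jaw": -1, "tx": 0, "ty": 0, "tz": 0, "ax": 0, "ay": 0, "az": 0}, {"jaw": -1, "tx": 0, "ty": 0, "tz": 0, "ax": 0, "ay": 0, "az": 0}])

```text
t: 11.12
position: [0.6381, -0.0075, 0.1375]
orientation: [-3.137, 0.001, -3.101]
ft_force: [-1.3, -11.3, 10.2]
grip_width: 0.351
grasp_force: 61.1
```

drive_tool(moves=[{"jaw": 0.4, "tx": 0, "ty": 0.003, "tz": 0, "ax": 0, "ay": 0, "az": 0}, {"jaw": 0.4, "tx": 0, "ty": 0.003, "tz": 0, "ax": 0, "ay": 0, "az": 0}, {"jaw": 0.4, "tx": 0, "ty": 0.003, "tz": 0, "ax": 0, "ay": 0, "az": 0}, {"jaw": 0.4, "tx": 0, "ty": 0.003, "tz": 0, "ax": 0, "ay": 0, "az": 0}, {"jaw": 0.4, "tx": 0, "ty": 0.003, "tz": -0.03, "ax": 0, "ay": 0, "az": 0}, {"jaw": 0.5, "tx": 0, "ty": 0.003, "tz": -0.065, "ax": 0, "ay": 0, "az": 0}, {"jaw": 0.5, "tx": 0, "ty": 0.003, "tz": -0.065, "ax": 0, "ay": 0, "az": 0}])

```text
t: 12.0
position: [0.6389, -0.0018, 0.2038]
orientation: [-3.141, 0.004, -3.099]
ft_force: [0.5, 0.3, -0.7]
grip_width: 0.749
grasp_force: 0.0
```

Run:
```python
from h import *
S=r.sense(); print(to([.6412,-.0925,.2],.0428-np.pi),S['position'],S['orientation'])
```

```text
([0.0016, -0.0907, 0.0039], [-0.0002, 0.0013, -0.0001]) [ 0.63891628 -0.00184843  0.20384002] [-3.14090784  0.00395036 -3.09924942]
```

drive_tool(moves=[{"jaw": 0.55, "tx": -0.001, "ty": -0.045, "tz": 0.002, "ax": 0, "ay": 0, "az": 0}, {"jaw": 0.55, "tx": -0.001, "ty": -0.0907, "tz": 0.002, "ax": 0, "ay": 0, "az": 0}, {"jaw": 0.55, "tx": -0.001, "ty": -0.0907, "tz": 0.002, "ax": 0, "ay": 0, "az": 0}, {"jaw": 0.55, "tx": -0.001, "ty": -0.0907, "tz": 0.002, "ax": 0, "ay": 0, "az": 0}, {"jaw": 0.55, "tx": -0.001, "ty": -0.0907, "tz": 0.002, "ax": 0, "ay": 0, "az": 0}])

```text
t: 12.62
position: [0.6422, -0.0915, 0.1988]
orientation: [-3.141, -0.001, -3.098]
ft_force: [-0.3, -0.7, 0.2]
grip_width: 0.777
grasp_force: 0.0
```

Run:
```python
from h import *
snap('top','t3'); t=cv2.imread('pics/raw_t3.png'); s=(snap('side','s3'),cv2.imread('pics/raw_s3.png'))[1]
cv2.imwrite('pics/c4.png',cv2.resize(s[130:210,180:280],None,fx=8,fy=7,interpolation=cv2.INTER_CUBIC))
S=r.sense(); print(to([.6412,-.0925,.137],.0428-np.pi),S['position'],S['orientation'])
```

```text
([0.0011, -0.001, 0.062], [-0.0001, -0.0003, 0.0003]) [ 0.64233609 -0.09143054  0.19898832] [-3.14125402e+00 -9.30497486e-04 -3.09799036e+00]
```

View pics/c4.png

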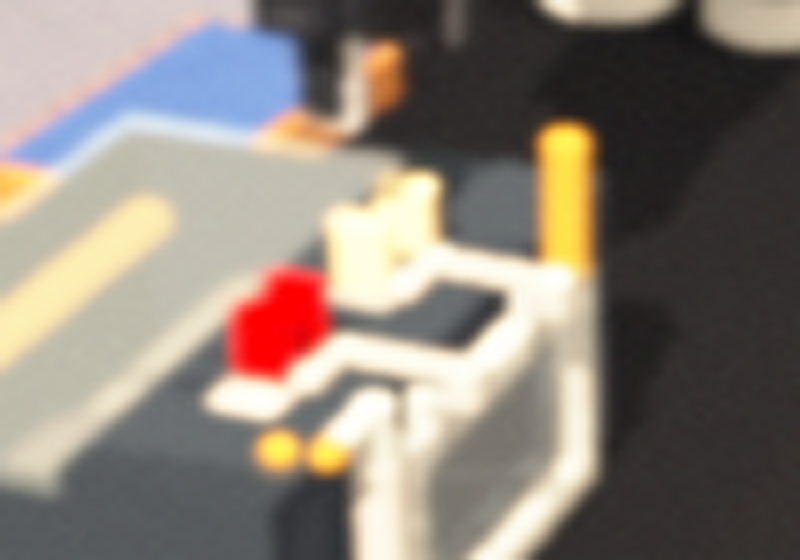

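The side crop shows the red tab at (250,340), moved up against its fixed post, with its base plate now exposed beside it. The ivory tab at (358,250) still has its gap. Descending on ivory.

drive_tool(moves=[{"jaw": 0.55, "tx": 0.001, "ty": -0.001, "tz": 0.03, "ax": 0, "ay": 0, "az": 0}, {"jaw": 0.55, "tx": 0.001, "ty": -0.001, "tz": 0.05, "ax": 0, "ay": 0, "az": 0}, {"jaw": 0.55, "tx": 0.001, "ty": -0.001, "tz": 0.062, "ax": 0, "ay": 0, "az": 0}, {"jaw": 0.55, "tx": 0.001, "ty": -0.001, "tz": 0.062, "ax": 0, "ay": 0, "az": 0}, {"jaw": 0.2, "tx": 0.001, "ty": -0.001, "tz": 0.062, "ax": 0, "ay": 0, "az": 0}, {"jaw": -0.2, "tx": 0.001, "ty": -0.001, "tz": 0.062, "ax": 0, "ay": 0, "az": 0}, {"jaw": -0.4, "tx": 0.001, "ty": -0.001, "tz": 0.062, "ax": 0, "ay": 0, "az": 0}, {"jaw": -1, "tx": 0.001, "ty": -0.001, "tz": 0.062, "ax": 0, "ay": 0, "az": 0}, {"jaw": -1, "tx": 0.001, "ty": -0.001, "tz": 0.062, "ax": 0, "ay": 0, "az": 0}, {"jaw": -1, "tx": 0.001, "ty": -0.001, "tz": 0.062, "ax": 0, "ay": 0, "az": 0}])

```text
t: 13.98
position: [0.642, -0.0925, 0.1387]
orientation: [3.14, 0.002, -3.099]
ft_force: [-0.4, 5.2, 8.1]
grip_width: 0.352
grasp_force: 60.7
```

drive_tool(moves=[{"jaw": -1, "tx": 0, "ty": 0, "tz": 0, "ax": 0, "ay": 0, "az": 0}, {"jaw": -1, "tx": 0, "ty": 0, "tz": 0, "ax": 0, "ay": 0, "az": 0}, {"jaw": 0.4, "tx": 0, "ty": 0.0, "tz": 0, "ax": 0, "ay": 0, "az": 0}, {"jaw": 0.4, "tx": 0, "ty": 0.0, "tz": 0, "ax": 0, "ay": 0, "az": 0}, {"jaw": 0.4, "tx": 0, "ty": 0.0, "tz": 0, "ax": 0, "ay": 0, "az": 0}, {"jaw": 0.4, "tx": 0, "ty": 0.0, "tz": 0, "ax": 0, "ay": 0, "az": 0}, {"jaw": 0.4, "tx": 0, "ty": 0.0, "tz": -0.03, "ax": 0, "ay": 0, "az": 0}, {"jaw": 0.3, "tx": 0, "ty": 0.0, "tz": -0.08, "ax": 0, "ay": 0, "az": 0}, {"jaw": 0.1, "tx": 0, "ty": 0.0, "tz": -0.08, "ax": 0, "ay": 0, "az": 0}])

```text
t: 15.1
position: [0.6432, -0.0939, 0.2211]
orientation: [-3.14, 0.006, -3.099]
ft_force: [0.4, -0.1, 0.1]
grip_width: 0.548
grasp_force: 0.0
```

Run:
```python
from h import *
S=r.sense(); print(to([.592,-.129,.215],.0428-np.pi/2),S['position'],S['orientation'],S['q'].round(2))
```

```text
([0.0527, -0.0329, 0.0059], [-0.0019, 0.001, -0.5002]) [ 0.64321808 -0.09392244  0.22114985] [-3.13974993  0.00579379 -3.09946299] [-0.14  0.46  0.29  1.4  -0.   -0.19]
```

drive_tool(moves=[{"jaw": 0.1, "tx": 0.0527, "ty": -0.033, "tz": 0.006, "ax": -0.0019, "ay": 0.001, "az": -0.5}, {"jaw": 0.1, "tx": 0.0527, "ty": -0.033, "tz": 0.006, "ax": -0.0019, "ay": 0.001, "az": -0.5}, {"jaw": 0.1, "tx": 0.0527, "ty": -0.033, "tz": 0.006, "ax": -0.0019, "ay": 0.001, "az": -0.5}, {"jaw": 0.1, "tx": 0.0527, "ty": -0.033, "tz": 0.006, "ax": -0.0019, "ay": 0.001, "az": -0.5}, {"jaw": 0.1, "tx": 0.0527, "ty": -0.033, "tz": 0.006, "ax": -0.0019, "ay": 0.001, "az": -0.5}, {"jaw": 0.1, "tx": 0.0527, "ty": -0.033, "tz": 0.006, "ax": -0.0019, "ay": 0.001, "az": -0.5}, {"jaw": 0.1, "tx": 0.0527, "ty": -0.033, "tz": 0.006, "ax": -0.0019, "ay": 0.001, "az": -0.5}, {"jaw": 0.1, "tx": 0.0527, "ty": -0.033, "tz": 0.006, "ax": -0.0019, "ay": 0.001, "az": -0.5}, {"jaw": 0.1, "tx": 0.0527, "ty": -0.033, "tz": 0.006, "ax": -0.0019, "ay": 0.001, "az": -0.5}, {"jaw": 0.1, "tx": 0.0527, "ty": -0.033, "tz": 0.006, "ax": -0.0019, "ay": 0.001, "az": -0.5}])

```text
t: 16.35
position: [0.5898, -0.1287, 0.2103]
orientation: [3.134, 0.002, -1.529]
ft_force: [-0.6, -0.3, 0.1]
grip_width: 0.549
grasp_force: 0.0
```

Run:
```python
from h import *
S=r.sense(); print(to([.592,-.129,.137],.0428-np.pi/2),S['position'],S['orientation'],S['q'].round(2))
```

```text
([0.0005, -0.0028, 0.0733], [0.0025, 0.0005, -0.0004]) [ 0.58978978 -0.12871438  0.21029003] [ 3.13387473e+00  1.53201969e-03 -1.52921231e+00] [-0.21  0.39  0.15  1.34 -0.   -1.83]
```

drive_tool(moves=[{"jaw": 0.1, "tx": 0.0005, "ty": -0.0028, "tz": 0.02, "ax": 0.0025, "ay": 0, "az": 0}, {"jaw": 0.1, "tx": 0.0005, "ty": -0.0028, "tz": 0.05, "ax": 0.0025, "ay": 0, "az": 0}, {"jaw": 0.1, "tx": 0.0005, "ty": -0.0028, "tz": 0.072, "ax": 0.0025, "ay": 0, "az": 0}, {"jaw": 0.1, "tx": 0.0005, "ty": -0.0028, "tz": 0.072, "ax": 0.0025, "ay": 0, "az": 0}, {"jaw": -0.3, "tx": 0.0005, "ty": -0.0028, "tz": 0.072, "ax": 0.0025, "ay": 0, "az": 0}, {"jaw": -1, "tx": 0.0005, "ty": -0.0028, "tz": 0.072, "ax": 0.0025, "ay": 0, "az": 0}, {"jaw": -1, "tx": 0.0005, "ty": -0.0028, "tz": 0.072, "ax": 0.0025, "ay": 0, "az": 0}, {"jaw": -1, "tx": 0.0005, "ty": -0.0028, "tz": 0.072, "ax": 0.0025, "ay": 0, "az": 0}])

```text
t: 17.35
position: [0.5929, -0.1292, 0.1403]
orientation: [-3.139, 0.001, -1.529]
ft_force: [-1.4, -0.4, 5.8]
grip_width: 0.17
grasp_force: 58.4
```

Run:
```python
from h import *
S=r.sense(); print(S['position'],S['orientation'],S['ft_force'])
p0=S['position']; y0=.0428; yaw=S['orientation'][2]
# hinge relative to gripped post: bay +y by .155 (current angle 0); arc in the tool frame at call start
h=p0+R.from_euler('z',y0).apply([0,.155,0])
for th in np.arange(.07,.71,.07):
    p=h+R.from_euler('z',y0).apply([-.155*np.sin(th),-.155*np.cos(th),0])
    print(round(th,2),to(p,yaw-th,start=(p0,yaw)))
```

```text
[ 0.59294087 -0.12919813  0.14031228] [-3.13859870e+00  7.60999048e-04 -1.52880127e+00] [-1.39086858 -0.36711181  5.80810607]
0.07 ([-0.0004, 0.0108, 0.0], [0.0, -0.0, 0.0223])
0.14 ([-0.0015, 0.0216, 0.0], [0.0, -0.0, 0.0446])
0.21 ([-0.0034, 0.0323, 0.0], [0.0, -0.0, 0.0668])
0.28 ([-0.006, 0.0428, 0.0], [0.0, -0.0, 0.0891])
0.35 ([-0.0094, 0.0532, 0.0], [0.0, -0.0, 0.1114])
0.42 ([-0.0134, 0.0632, 0.0], [0.0, -0.0, 0.1337])
0.49 ([-0.0182, 0.073, 0.0], [-0.0, -0.0, 0.156])
0.56 ([-0.0236, 0.0824, 0.0], [0.0, -0.0, 0.1783])
0.63 ([-0.0297, 0.0913, 0.0], [0.0, -0.0, 0.2005])
0.7 ([-0.0364, 0.0999, 0.0], [-0.0, -0.0, 0.2228])
```

drive_tool(moves=[{"jaw": -1, "tx": -0.0004, "ty": 0.0108, "tz": 0, "ax": 0, "ay": 0, "az": 0.0223}, {"jaw": -1, "tx": -0.0015, "ty": 0.0216, "tz": 0, "ax": 0, "ay": 0, "az": 0.0446}, {"jaw": -1, "tx": -0.0034, "ty": 0.0323, "tz": 0, "ax": 0, "ay": 0, "az": 0.0668}, {"jaw": -1, "tx": -0.006, "ty": 0.0428, "tz": 0, "ax": 0, "ay": 0, "az": 0.0891}, {"jaw": -1, "tx": -0.006, "ty": 0.0428, "tz": 0, "ax": 0, "ay": 0, "az": 0.0891}, {"jaw": -1, "tx": -0.006, "ty": 0.0428, "tz": 0, "ax": 0, "ay": 0, "az": 0.0891}])

```text
t: 18.1
position: [0.5505, -0.1252, 0.1403]
orientation: [-3.138, 0.001, -1.807]
ft_force: [0.3, -1.2, 9.2]
grip_width: 0.169
grasp_force: 59.2
```

Run:
```python
from h import *
S=r.sense(); p1=S['position']; yaw=S['orientation'][2]; y0=.0428
h=np.array([.5929,-.1292,0])+R.from_euler('z',y0).apply([0,.155,0]); h[2]=p1[2]
v=R.from_euler('z',-y0).apply(p1-h); th0=np.arctan2(-v[0],-v[1]); print('theta',th0,'rad',np.hypot(*v[:2]),S['ft_force'],yaw)
for th in np.r_[np.arange(.35,.92,.07),.95]:
    p=h+R.from_euler('z',y0).apply([-.155*np.sin(th),-.155*np.cos(th),0])
    print(round(th,2),to(p,yaw-(th-th0),start=(p1,yaw)))
```

```text
theta 0.2755937674160515 rad 0.15503463660403044 [ 0.33285966 -1.20408743  9.17675601] -1.807498429403601
0.35 ([-0.0004, 0.0115, 0.0], [0.0, -0.0, 0.0237])
0.42 ([-0.0016, 0.0223, 0.0], [0.0, -0.0, 0.046])
0.49 ([-0.0035, 0.033, 0.0], [-0.0, -0.0, 0.0682])
0.56 ([-0.0061, 0.0435, 0.0], [0.0, -0.0, 0.0905])
0.63 ([-0.0095, 0.0538, 0.0], [0.0, -0.0, 0.1128])
0.7 ([-0.0135, 0.0639, 0.0], [0.0, -0.0, 0.1351])
0.77 ([-0.0183, 0.0736, 0.0], [0.0, -0.0, 0.1574])
0.84 ([-0.0237, 0.083, 0.0], [-0.0, -0.0, 0.1797])
0.91 ([-0.0298, 0.092, 0.0], [0.0, -0.0, 0.2019])
0.95 ([-0.0336, 0.0969, 0.0], [0.0, -0.0, 0.2147])
```

drive_tool(moves=[{"jaw": -1, "tx": -0.0004, "ty": 0.0115, "tz": 0, "ax": 0, "ay": 0, "az": 0.0237}, {"jaw": -1, "tx": -0.0016, "ty": 0.0223, "tz": 0, "ax": 0, "ay": 0, "az": 0.046}, {"jaw": -1, "tx": -0.0035, "ty": 0.033, "tz": 0, "ax": 0, "ay": 0, "az": 0.0682}, {"jaw": -1, "tx": -0.0061, "ty": 0.0435, "tz": 0, "ax": 0, "ay": 0, "az": 0.0905}, {"jaw": -1, "tx": -0.0095, "ty": 0.0538, "tz": 0, "ax": 0, "ay": 0, "az": 0.1128}, {"jaw": -1, "tx": -0.0135, "ty": 0.0639, "tz": 0, "ax": 0, "ay": 0, "az": 0.1351}, {"jaw": -1, "tx": -0.0183, "ty": 0.0736, "tz": 0, "ax": 0, "ay": 0, "az": 0.1574}, {"jaw": -1, "tx": -0.0237, "ty": 0.083, "tz": 0, "ax": 0, "ay": 0, "az": 0.1797}, {"jaw": -1, "tx": -0.0298, "ty": 0.092, "tz": 0, "ax": 0, "ay": 0, "az": 0.2019}, {"jaw": -1, "tx": -0.0336, "ty": 0.0969, "tz": 0, "ax": 0, "ay": 0, "az": 0.2147}])

```text
t: 19.35
position: [0.464, -0.0695, 0.1403]
orientation: [-3.14, 0.003, -2.484]
ft_force: [-1.9, -3.1, 8.4]
grip_width: 0.168
grasp_force: 59.4
```

Run:
```python
from h import *
S=r.sense(); p1=S['position']; yaw=S['orientation'][2]; y0=.0428
h=np.array([.5929,-.1292,0])+R.from_euler('z',y0).apply([0,.155,0]); h[2]=p1[2]
v=R.from_euler('z',-y0).apply(p1-h); th0=np.arctan2(-v[0],-v[1]); print('theta',th0,'rad',np.hypot(*v[:2]),S['ft_force'],yaw)
for th in np.r_[np.arange(1.02,1.35,.07),1.35]:
    p=h+R.from_euler('z',y0).apply([-.155*np.sin(th),-.155*np.cos(th),0])
    print(round(th,2),to(p,yaw-(th-th0),start=(p1,yaw)))
```

```text
theta 0.9522191964989858 rad 0.15490023521492996 [-1.90215523 -3.1248849   8.39058726] -2.483617212326653
1.02 ([-0.0002, 0.0105, 0.0], [0.0, -0.0, 0.0216])
1.09 ([-0.0013, 0.0213, 0.0], [0.0, -0.0, 0.0439])
1.16 ([-0.0031, 0.032, 0.0], [0.0, -0.0, 0.0661])
1.23 ([-0.0057, 0.0425, 0.0], [-0.0, -0.0, 0.0884])
1.3 ([-0.009, 0.0529, 0.0], [0.0, -0.0, 0.1107])
1.35 ([-0.0118, 0.0601, 0.0], [-0.0, -0.0, 0.1266])
```

drive_tool(moves=[{"jaw": -1, "tx": -0.0002, "ty": 0.0105, "tz": 0, "ax": 0, "ay": 0, "az": 0.0216}, {"jaw": -1, "tx": -0.0013, "ty": 0.0213, "tz": 0, "ax": 0, "ay": 0, "az": 0.0439}, {"jaw": -1, "tx": -0.0031, "ty": 0.032, "tz": 0, "ax": 0, "ay": 0, "az": 0.0661}, {"jaw": -1, "tx": -0.0057, "ty": 0.0425, "tz": 0, "ax": 0, "ay": 0, "az": 0.0884}, {"jaw": -1, "tx": -0.009, "ty": 0.0529, "tz": 0, "ax": 0, "ay": 0, "az": 0.1107}, {"jaw": -1, "tx": -0.0118, "ty": 0.0601, "tz": 0, "ax": 0, "ay": 0, "az": 0.1266}, {"jaw": -1, "tx": -0.0118, "ty": 0.0601, "tz": 0, "ax": 0, "ay": 0, "az": 0.1266}, {"jaw": -1, "tx": -0.0118, "ty": 0.0601, "tz": 0, "ax": 0, "ay": 0, "az": 0.1266}, {"jaw": -1, "tx": -0.0118, "ty": 0.0601, "tz": 0, "ax": 0, "ay": 0, "az": 0.1266}])

```text
t: 20.48
position: [0.4369, -0.015, 0.1402]
orientation: [-3.141, 0.004, -2.88]
ft_force: [-1.3, -2.8, 10.6]
grip_width: 0.171
grasp_force: 59.5
```

Run:
```python
from h import *
S=r.sense(); p1=S['position']; y0=.0428
h=np.array([.5929,-.1292,0])+R.from_euler('z',y0).apply([0,.155,0]); h[2]=p1[2]
v=R.from_euler('z',-y0).apply(p1-h); print('theta',np.arctan2(-v[0],-v[1]),np.hypot(*v[:2]),S['joint_velocities'].round(3))
snap('top','t5'); snap('side','s5')
t=cv2.imread('pics/raw_t5.png'); s=cv2.imread('pics/raw_s5.png')
a=cv2.resize(t[80:240,78:338],None,fx=3,fy=3,interpolation=cv2.INTER_CUBIC)[:300]
a=cv2.resize(t[80:240,78:328],(500,320)); b=cv2.resize(s[120:270,130:300],(300,265))
c=np.zeros((320,800,3),np.uint8); c[:,:500]=a; c[:265,500:]=b
cv2.imwrite('pics/c5.png',c)
```

```text
theta 1.3477722361583193 0.15484685089594122 [-0.002 -0.     0.    -0.     0.    -0.001]
```

View pics/c5.png

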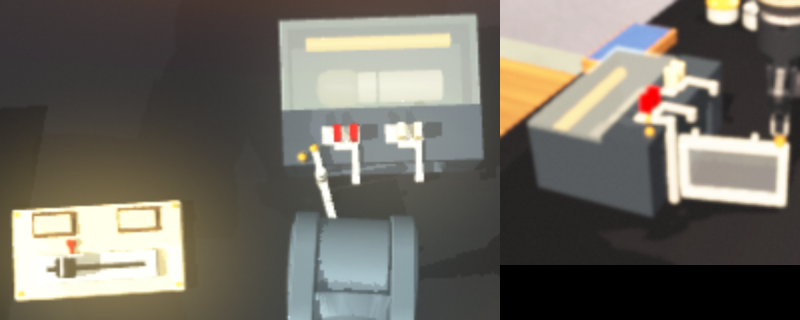

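The gate is wide open in the gripper (about 1.35 rad, post at (780,140) in the side part). Both catches are closed up at (345,132) and (405,131), and the dimmer at (66,266) is level with the pointer at (72,245). Handing in.

```bash
python3 -c "
from h import *
print(job_done())"
```

```text
the job is handed in; nothing more can be done
None
```

I handed the job in with the gate held still in the gripper at about 1.35 rad, both catches squeezed home (red first), the dimmer about 1–2 mm from the pointer, and no contact made with the loose parts; the hand-in returned no verdict.

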